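Reverse the sample row: take-off rail to sample rack

TASK

Four sample containers, three drinks cans and a small metal flask, stand in a row on the white pucks of the steel take-off rail. Move them one by one into the four pockets of the grey sample rack in reverse order: the one that stands furthest left on the rail goes into the rightmost pocket, the next one into the pocket beside it, and so on, until the one furthest right on the rail is in the leftmost pocket (left and right as the robot sees them). Leave each standing upright on the floor of its own pocket, released and still.

Things in the scene. Friction and masses are not known exactly. Their poses are not given: they have to be found in the camera images.
- rail: take-off rail: fixed steel plate 90 x 330 x 12 mm with a low guide bar on each long edge (top 23 mm above table), and four white pucks in a row at y = +120, +40, -40, -120 mm, x = 0, in its frame; items stand 20 mm above table. It is the nearer or the farther row. Its y axis runs along the row, to the robot's left within 0.15 rad. Origin: centre of underside, on the table.
- rack: sample rack: fixed grey open tray 85 x 325 x 25 mm high, in one row four square pockets 75 x 75 mm inside, walls 5 mm, floor 5 mm above table, centres at y = +120 (leftmost), +40, -40, -120 mm, x = 0, in its frame. Empty at start. Its row lies about 0.2 m before or beyond the rail. Its y axis runs along the row, to the robot's left within 0.15 rad. Origin: centre of underside, on the table.
- mini_can: the shortest orange drinks can, dark lid with pull tab, full and rigid: 53 mm in diameter, 86 mm tall, straight-sided from 6 to 72 mm above its base, then slightly necked. Loose; starts upright on its puck. Origin: centre of its underside, z up. Good grip height: 54 mm above the origin, across the diameter.
- medium_can: the middle-sized orange drinks can, dark lid with pull tab, full and rigid: 53 mm in diameter, 110 mm tall, straight-sided from 6 to 96 mm above its base, then slightly necked. Loose; starts upright on its puck. Origin: centre of its underside, z up. Good grip height: 78 mm above the origin, across the diameter.
- tall_can: the tallest orange drinks can, dark lid with pull tab, full and rigid: 53 mm in diameter, 134 mm tall, straight-sided from 6 to 120 mm above its base, then slightly necked. Loose; starts upright on its puck. Origin: centre of its underside, z up. Good grip height: 102 mm above the origin, across the diameter.
- flask: small bare aluminium flask: body 53 mm in diameter up to 66 mm, a shoulder, then a fixed white cap 38 mm in diameter from 84 to 118 mm (its top). Loose; starts upright on its puck. Origin: centre of its underside, z up. Grip it by the cap, 100 mm above the origin.
- mini_can_puck: white plastic disc, 70 mm in diameter, 8 mm thick, fixed on the rail; the mini can starts centred on it. Its place in the row differs from start to start; it stays put in a run, so it marks where that item started. Origin: centre of its underside.
- medium_can_puck: white plastic disc, 70 mm in diameter, 8 mm thick, fixed on the rail; the medium can starts centred on it. Its place in the row differs from start to start; it stays put in a run, so it marks where that item started. Origin: centre of its underside.
- tall_can_puck: white plastic disc, 70 mm in diameter, 8 mm thick, fixed on the rail; the tall can starts centred on it. Its place in the row differs from start to start; it stays put in a run, so it marks where that item started. Origin: centre of its underside.
- flask_puck: white plastic disc, 70 mm in diameter, 8 mm thick, fixed on the rail; the flask starts centred on it. Its place in the row differs from start to start; it stays put in a run, so it marks where that item started. Origin: centre of its underside.

How it is judged:
At the end, for the whole second after the job is handed in: Each item stands in the pocket mirroring its starting place: within 14 mm of the pocket centre along each rack axis, underside within 5 mm of the pocket floor, tilted under 0.1 rad, at rest (under 0.02 m/s, 0.2 rad/s) (x of mini_can in the frame of rack between -0.014 and 0.014 m and z of mini_can in the frame of rack between 0 and 0.01 m and angle between each of mini_can, medium_can, tall_can, flask's own z axis and vertical below 0.1 rad and linear speed of each of mini_can, medium_can, tall_can, flask below 0.02 m/s and angular speed of each of mini_can, medium_can, tall_can, flask below 0.2 rad/s and ((y of mini_can_puck in the frame of rail between 0.1 and 0.14 m and y of mini_can in the frame of rack between -0.134 and -0.106 m) or (y of mini_can_puck in the frame of rail between 0.02 and 0.06 m and y of mini_can in the frame of rack between -0.054 and -0.026 m) or (y of mini_can_puck in the frame of rail between -0.06 and -0.02 m and y of mini_can in the frame of rack between 0.026 and 0.054 m) or (y of mini_can_puck in the frame of rail between -0.14 and -0.1 m and y of mini_can in the frame of rack between 0.106 and 0.134 m)) and x of medium_can in the frame of rack between -0.014 and 0.014 m and z of medium_can in the frame of rack between 0 and 0.01 m and ((y of medium_can_puck in the frame of rail between 0.1 and 0.14 m and y of medium_can in the frame of rack between -0.134 and -0.106 m) or (y of medium_can_puck in the frame of rail between 0.02 and 0.06 m and y of medium_can in the frame of rack between -0.054 and -0.026 m) or (y of medium_can_puck in the frame of rail between -0.06 and -0.02 m and y of medium_can in the frame of rack between 0.026 and 0.054 m) or (y of medium_can_puck in the frame of rail between -0.14 and -0.1 m and y of medium_can in the frame of rack between 0.106 and 0.134 m)) and x of tall_can in the frame of rack between -0.014 and 0.014 m and z of tall_can in the frame of rack between 0 and 0.01 m and ((y of tall_can_puck in the frame of rail between 0.1 and 0.14 m and y of tall_can in the frame of rack between -0.134 and -0.106 m) or (y of tall_can_puck in the frame of rail between 0.02 and 0.06 m and y of tall_can in the frame of rack between -0.054 and -0.026 m) or (y of tall_can_puck in the frame of rail between -0.06 and -0.02 m and y of tall_can in the frame of rack between 0.026 and 0.054 m) or (y of tall_can_puck in the frame of rail between -0.14 and -0.1 m and y of tall_can in the frame of rack between 0.106 and 0.134 m)) and x of flask in the frame of rack between -0.014 and 0.014 m and z of flask in the frame of rack between 0 and 0.01 m and ((y of flask_puck in the frame of rail between 0.1 and 0.14 m and y of flask in the frame of rack between -0.134 and -0.106 m) or (y of flask_puck in the frame of rail between 0.02 and 0.06 m and y of flask in the frame of rack between -0.054 and -0.026 m) or (y of flask_puck in the frame of rail between -0.06 and -0.02 m and y of flask in the frame of rack between 0.026 and 0.054 m) or (y of flask_puck in the frame of rail between -0.14 and -0.1 m and y of flask in the frame of rack between 0.106 and 0.134 m))); the robot touches nothing.
It also fails if it takes over 109 s, if anything falls off the work surface, if the arm or the gripper's body presses on something with over 40 N, if the wrist force passes 120 N, or if a joint passes its speed limit or range.

ROBOT

A 6-joint arm with a two-finger parallel gripper is mounted at the origin on the work surface. World frame = base frame: x ahead of the robot, y to its left, z up, the work surface at z = 0. Lengths are in m, angles in rad, forces in N, time in s.
With the tool pointing down it reaches from about 0.375 to 0.975 m from the base axis. Payload 3.8 kg.
Tool frame: the origin (TCP) lies at the very end of the fingers, on their centre line; the grasp point (between the pads) lies bot.hold_point_z behind it (bot.hold_point_z is the distance from the TCP to the grasp point, in m); z points along the fingers, y is the line along which they close (so a half turn about z gives the same grasp; the last joint's range is limited). The gripper opens to 85 mm and grips with 20 to 120 N. Pads are 22 mm wide; open, the fingers measure 114 mm over their backs; the gripper's body (76 mm by 85 mm) begins 54 mm behind the grasp point. The pads swing forward as they close: fully open they stand 13 mm farther back than shut.
Start: joints at [1.156, 0.264, 1.604, -0, 1.274, -0.037], TCP at [0.249, 0.627, 0.231] pointing down, gripper open.
Joint ranges: [-2.63, 2.63], [-0.94, 2.18], [0.31, 2.57], [-1.31, 4.45], [0, 2.66], [-2.55, 2.55]. Speed limits (rad/s): [2.57, 2.57, 3.14, 3.14, 3.14, 3.14].

INTERFACE

Orientations are given as a rotation vector (axis times angle).
In Python, from workcell import bot, camrig, status gives the robot as it stands (bot), with the cameras (camrig) and the readings (status).
- The arm moves only by the tool creep_tool, called as name(argument=value, ...), one argument or row to a line, values as JSON. Schema: {"type":"object","properties":{"plan":{"type":"array","items":{"type":"array","items":{"type":"array","items":{"type":"number"},"minItems":4,"maxItems":4},"minItems":1,"maxItems":5},"minItems":1,"maxItems":1},"finger_gap":{"type":"number"},"squeeze":{"type":"number"},"only":{"type":"string"},"quiet":{"type":"boolean"},"lines":{"type":"string"}},"required":["plan"],"additionalProperties":false}. plan is a list that holds a single list of rows (three levels of brackets), with 1 to 5 rows, each of 4 numbers: dx, dy, dz in fractions of the full range, 1 being 600 mm, then a turn about the tool's z in normalised numbers (1 is 2 rad); each row shifts and turns the commanded pose from where the row before left it, along the tool's axes as they then stand; what a row does not reach is not made up. A row lasts 1/8 s, in which the tool goes at most 0.0625 m and 0.188 rad, less where a joint would pass 70% of its speed; a pose out of reach is approached as far as the arm can. finger_gap is the opening from 0.0 (shut) to 1.0 (fully open), set as the call begins (left out keeps the last). The fingers move at their own pace and stop on an object; squeeze is the grip in N (left out, the last holds). Time passes only in rows, so rows that do not move let the fingers close. The tool returns the time, the measured TCP pose, the force, the opening and the grip force at its end. only (a regular expression) keeps the lines of the reply that match it, lines (a string "A,B") keeps lines A to B, and quiet returns only ok. A shift or turn number past 1, either way, is cut back to 1. Input that does not fit is refused with a message, and nothing moves.
- status.read_state(): the state, without advancing time (a new reading comes with each control period).
- camrig.read_camera(name): name is "side" or "top" or "wrist"; returns the picture (420x560x3 uint8, red, green, blue); there is no depth.
- camrig.camera_info(name): a dict with "intrinsics" (3x3 intrinsics, pixels), "extrinsics" (4x4, takes a point from camera to world coordinates). Camera axes: x right, y down, z forward; pixel columns grow to the right and rows downward; lengths in m; the calibration is good to about 2 mm. The wrist camera is an equidistant fisheye: a pixel r from the principal point sees the ray r / f radians off the axis. A picture is of the moment at which its call begins: read the wrist's pose just before it. camera_info takes no time and is no camera call; for the wrist camera it gives the pose at the moment of the call.
- bot.finish_job(): hands the job in; it is judged then, once.
The state is a dict: "time": time; "q": joint angles; "joint_vel": joint speeds; "joint_torque": joint torques, N m; "tool_pos": TCP position; "tcp_rot": TCP orientation; "wrist_force": force on the tool from outside, world axes, zero at the start; "torque": the same for the moment, N m; "width": opening from 0.0 (shut) to 1.0 (fully open); "grip_force": force on a finger pad.
Only numpy, scipy, OpenCV 4.12 (cv2) and the standard library are available. Lean on these libraries where they do the work, as an engineer would, in place of code of your own. Each camera call takes 0.05 s, during which the arm holds its last target. There are 200 camera calls.

## Working session

There is one attempt and no reset: what is moved stays moved. The work goes in short steps, Python scripts to look and compute and a tool call to move; the robot and the scene stay as the last step left them, time stands still between calls to the robot, and variables do not carry over. Pictures are saved under pics/ and viewed, at most 14 in all, crops included, and the job is handed in when it is done.

```bash
ls; mkdir -p pics; python3 - <<'E'
from workcell import bot, camrig, status
import cv2,numpy as np
np.set_printoptions(precision=4,suppress=True)
for n in ("top","side"):
    im=camrig.read_camera(n); cv2.imwrite(f"pics/{n}0.png",im[:,:,::-1])
    i=camrig.camera_info(n); print(n,i["intrinsics"],i["extrinsics"])
s=status.read_state(); print({k:np.round(v,4) for k,v in s.items()}, bot.hold_point_z)
E
```

```text
pics
workcell.py
top [[468.7582   0.     279.9848]
 [  0.     468.7582 214.934 ]
 [  0.       0.       1.    ]] [[-0.0178 -0.9915  0.1292  0.4325]
 [-0.9998  0.0169 -0.0079 -0.0223]
 [ 0.0057 -0.1293 -0.9916  0.8327]
 [ 0.      0.      0.      1.    ]]
side [[400.5534   0.     277.3666]
 [  0.     400.5534 213.5693]
 [  0.       0.       1.    ]] [[ 0.9133 -0.3145  0.2588  0.3922]
 [-0.4068 -0.6725  0.6183 -0.405 ]
 [-0.0204 -0.67   -0.7421  0.5227]
 [ 0.      0.      0.      1.    ]]
{'time': np.float64(0.1), 'q': array([ 1.1561,  0.2647,  1.6052, -0.    ,  1.2737, -0.0369]), 'joint_vel': array([ 0.    , -0.0015, -0.0026,  0.0013, -0.001 ,  0.0003]), 'joint_torque': array([  0.0016, -51.6709, -36.8588,  -0.0001,   0.0064,   0.    ]), 'tool_pos': array([0.2487, 0.6268, 0.2301]), 'tcp_rot': array([-0.5898, -3.0853,  0.0031]), 'wrist_force': array([-0.3635,  0.0114, -0.1343]), 'torque': array([-0.0153, -0.0207,  0.0328]), 'grip_force': np.float64(0.0), 'width': np.float64(0.9985)} 0.0187
```

View pics/top0.png

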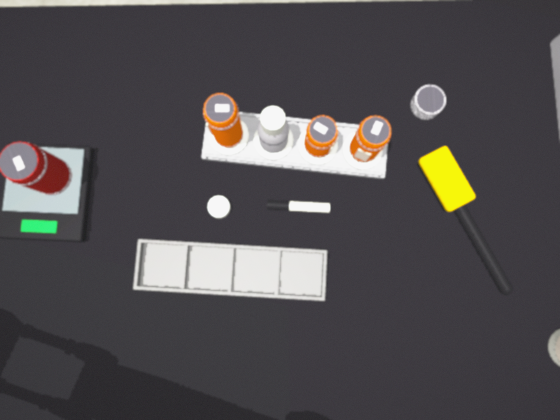

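View pics/side0.png

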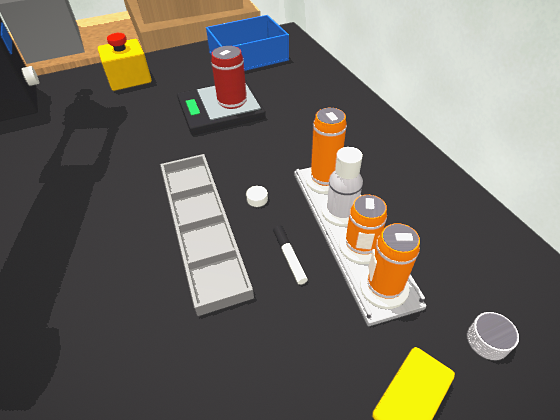

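Left to right on the rail stand the tall can, flask, mini can and medium can, with lids at top-view pixels (222,107), (273,118), (321,125) and (374,129). The rack is the nearer row, with corners at about (140,240), (327,248), (326,299) and (134,290). Next I measure both rows and check with an overlay.

```bash
cat > h.py <<'E'
import cv2,numpy as np
from workcell import bot, camrig, status
np.set_printoptions(precision=4,suppress=True)
def proj(P,n):
    i=camrig.camera_info(n);T=np.linalg.inv(i["extrinsics"]);P=np.atleast_2d(P)
    c=P@T[:3,:3].T+T[:3,3];q=c@i["intrinsics"].T;return q[:,:2]/q[:,2:]
def back(uv,z,n):
    i=camrig.camera_info(n);uv=np.atleast_2d(uv);E=i["extrinsics"]
    d=np.c_[uv,np.ones(len(uv))]@np.linalg.inv(i["intrinsics"]).T@E[:3,:3].T
    o=E[:3,3];return o+d*((z-o[2])/d[:,2])[:,None]
def circ(c,r,n=40):
    a=np.linspace(0,2*np.pi,n);return np.c_[c[0]+r*np.cos(a),c[1]+r*np.sin(a),np.full(n,c[2])]
E
python3 - <<'E'
from h import *
im=cv2.imread("pics/top0.png");g=cv2.cvtColor(im,cv2.COLOR_BGR2GRAY)
m=(g>110).astype(np.uint8)
cs,_=cv2.findContours(m,0,cv2.CHAIN_APPROX_NONE)
for c in cs:
    x,y,w,h=cv2.boundingRect(c)
    if w>150: print(x,y,w,h)
    if 150<w<250 and y>200:
        p=back(c[:,0,:].astype(float),.025,"top")[:,:2].astype(np.float32)
        r=cv2.minAreaRect(p);print("rack",r)
        b=cv2.boxPoints(r);rc=np.array(r[0])
        e=b[1]-b[0];e2=b[2]-b[1];e=e if np.hypot(*e)>np.hypot(*e2) else e2
        e=e*np.sign(e[1]);print("rack yaw",np.arctan2(-e[0],e[1]))
# tops by hand
L=dict(tall=((222,107),.154),flask=((273,118),.138),mini=((321,125),.106),med=((374,129),.130))
P=np.array([back(uv,z,"top")[0] for uv,z in L.values()]);print(P,np.linalg.norm(np.diff(P[:,:2],axis=0),axis=1))
# line fit at spacing 80 mm
t=np.array([.12,.04,-.04,-.12]);ctr=P[:,:2].mean(0);u=t@P[:,:2];u/=np.linalg.norm(u);print("rail c",ctr,"yaw",np.arctan2(-u[0],u[1]));print(ctr+t[:,None]*u)
v=np.array([u[1],-u[0]])
for n in("top","side"):
    o=cv2.imread(f"pics/{n}0.png");s=3 if n=="top" else 2.5;x0,y0,w,h=(140,80,266,190) if n=="top" else (150,95,290,235)
    o=cv2.resize(o[y0:y0+h,x0:x0+w],None,fx=s,fy=s,interpolation=cv2.INTER_CUBIC)
    def dr(Q,col):cv2.polylines(o,[np.int32((proj(Q,n)-[x0,y0]+.5)*s)],False,col,1)
    for k,(uv,z) in enumerate(L.values()):
        c=ctr+t[k]*u
        dr(circ((*c,z),.019 if k==1 else .0245),(0,255,0));dr(circ((*c,.02),.035),(255,0,0))
    q=np.array([[*(ctr+a*v+b*u),.012] for a,b in((.045,.165),(.045,-.165),(-.045,-.165),(-.045,.165),(.045,.165))]);dr(q,(255,0,255))
    e=e/np.linalg.norm(e);w2=np.array([e[1],-e[0]])
    for y in t: dr(np.array([[*(rc+a*w2+(y+bb)*e),.025] for a,bb in((.0375,.0375),(.0375,-.0375),(-.0375,-.0375),(-.0375,.0375),(.0375,.0375))]),(0,0,255))
    cv2.imwrite(f"pics/ov_{n}.png",o)
E
```

```text
133 239 195 62
rack ((0.4455084502696991, 0.058006688952445984), (0.32889387011528015, 0.0883602499961853), 85.59754943847656)
rack yaw -0.07683716
201 93 191 86
0 0 438 7
[[ 0.6862  0.0566  0.154 ]
 [ 0.6733 -0.0198  0.138 ]
 [ 0.6716 -0.0965  0.106 ]
 [ 0.656  -0.176   0.13  ]] [0.0774 0.0767 0.0811]
rail c [ 0.6718 -0.0589] yaw -0.1186802903954231
[[ 0.686   0.0602]
 [ 0.6765 -0.0192]
 [ 0.667  -0.0986]
 [ 0.6576 -0.1781]]
```

View pics/ov_top.png

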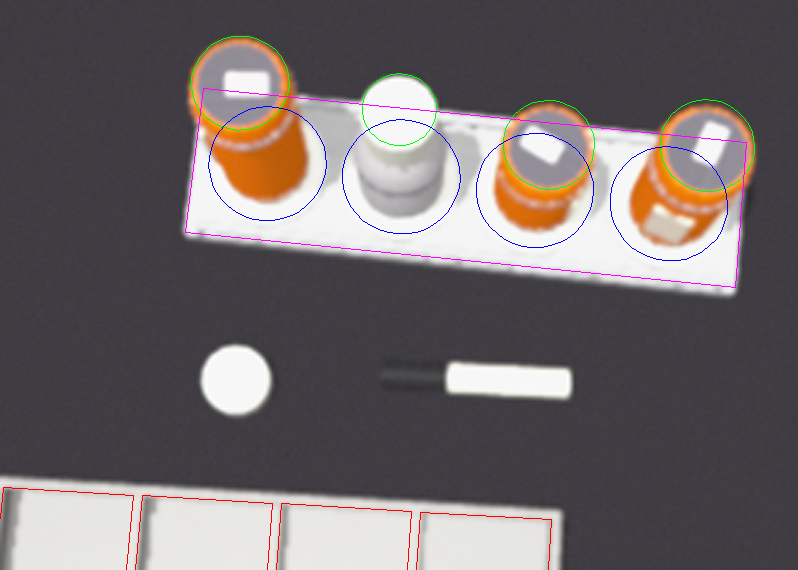

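View pics/ov_side.png

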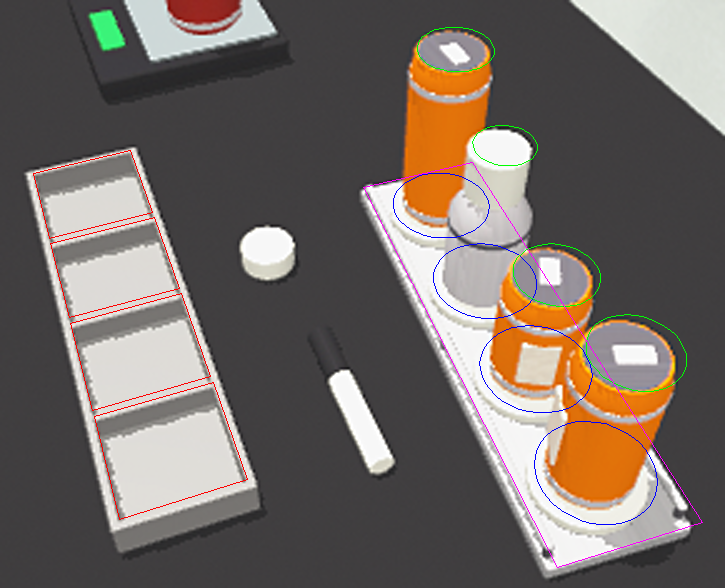

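Both overlays match to a few millimetres. The right end of the rail is about 3 mm too far out, so I refine it with a joint fit over both views.

```bash
python3 - <<'E'
from h import *
from scipy.optimize import least_squares
t=[.12,.04,-.04,-.12];z=[.154,.138,.106,.130]
T=[(240,86),(400,109),(547,148),(707,148)];S=[(453,51),(498,147),(552,276),(628,356)]
obs=[];loc=[]
for k in range(4):
    loc+=[("top",0,t[k],z[k]),("side",0,t[k],z[k])]
    obs+=[np.array(T[k])/3-.33+[140,80],np.array(S[k])/2.5-.4+[150,95]]
loc+=[("top",-.045,.165,0),("top",-.045,-.165,0),("side",-.045,-.165,0)]
obs+=[np.array((186,238))/3-.33+[140,80],np.array((735,295))/3-.33+[140,80],np.array((547,578))/2.5-.4+[150,95]]
def W(p,a,b,zz):
    c,s=np.cos(p[2]),np.sin(p[2]);return np.array([p[0]+c*a-s*b,p[1]+s*a+c*b,zz])
f=lambda p:np.concatenate([proj(W(p,*l[1:]),l[0])[0]-o for l,o in zip(loc,obs)])
r=least_squares(f,[.672,-.059,-.12],loss='huber');p=r.x;print(p);print(f(p).reshape(-1,2))
print("rail",[W(p,0,b,0)[:2] for b in t]);q=[.4455,.0580,-.0768];print("rack",[W(q,0,b,0)[:2] for b in t])
E
cat > go.py <<'E'
import sys
from h import *
from scipy.spatial.transform import Rotation as R
# usage: go.py x y z yaw(of tool y axis) -> tool-frame delta from measured pose
x,y,z,w=map(float,sys.argv[1:]);s=status.read_state();A=R.from_rotvec(s["tcp_rot"]).as_matrix()
d=A.T@(np.array([x,y,z])-s["tool_pos"]);a=np.arctan2(A[1,1],A[0,1])
print("t",s["time"],"tool d",d,"turn",-(w-a),"| pos",s["tool_pos"],"toolx",A[:,0],"tooly",A[:,1])
E
python3 go.py .686 .06 .24 -.12
```

```text
[ 0.6693 -0.0589 -0.1254]
[[-0.0358 -0.1089]
 [ 0.0964 -0.5905]
 [-0.3765  1.4062]
 [ 1.4191 -0.4849]
 [ 0.451   0.3735]
 [ 0.151  -0.1869]
 [-0.0582  1.0227]
 [ 0.8803 -0.981 ]
 [ 0.6467  0.3698]
 [-1.5406  0.7113]
 [ 0.4593  0.3898]]
rail [array([0.6843, 0.0602]), array([ 0.6743, -0.0192]), array([ 0.6643, -0.0986]), array([ 0.6543, -0.178 ])]
rack [array([0.4547, 0.1776]), array([0.4486, 0.0979]), array([0.4424, 0.0181]), array([ 0.4363, -0.0616])]
t 0.1 tool d [-0.6155 -0.3656 -0.0092] turn 1.3130332784163752 | pos [0.2487 0.6268 0.2301] toolx [-0.9295  0.3688  0.0001] tooly [ 0.3688  0.9295 -0.002 ]
```

The rows are not in the units I measure in: shifts go in shares of 600 mm and turns go in shares of 2 rad. I convert before sending: 0.18 rad is 0.09.

creep_tool(
  plan=[
    [[0,0,0,0.09],[0,0,0,0.09],[0,0,0,0.09],[0,0,0,0.09],[0,0,0,0.09]],
  ],
  finger_gap=1.0,
)

```text
time: 0.72
tool_pos: [0.2488, 0.627, 0.2305]
tcp_rot: [1.881, 2.516, -0.002]
wrist_force: [0.8, 0.3, -0.1]
width: 0.997
grip_force: 0.0
```

creep_tool(
  plan=[
    [[0,0,0,0.09],[0,0,0,0.09],[0,0,0,0.025],[0,0,0,0]],
  ],
)

```text
time: 1.23
tool_pos: [0.2488, 0.6271, 0.2306]
tcp_rot: [2.346, 2.088, -0.002]
wrist_force: [-0.2, -0.3, -0.4]
width: 1.003
grip_force: 0.0
```

```bash
python3 go.py .6843 .0602 .23 -.125
```

```text
t 1.225 tool d [-0.5125  0.4983  0.001 ] turn 0.008632651988238302 | pos [0.2488 0.6271 0.2306] toolx [ 0.1161  0.9932 -0.0011] tooly [ 0.9932 -0.1161 -0.0003]
```

To row units: -0.04 m is -0.0667, -0.02 m is -0.0333.

creep_tool(
  plan=[
    [[-0.0333,0.0333,0,0],[-0.0667,0.0667,0,0],[-0.0667,0.0667,0,0],[-0.0667,0.0667,0,0],[-0.0667,0.0667,0,0]],
  ],
)

```text
time: 1.85
tool_pos: [0.4075, 0.4261, 0.2311]
tcp_rot: [2.346, 2.09, -0.0]
wrist_force: [-0.3, 0.3, -0.4]
width: 1.0
grip_force: 0.0
```

creep_tool(
  plan=[
    [[-0.0667,0.0667,0,0],[-0.0667,0.0667,0,0],[-0.0667,0.0667,0,0],[-0.0667,0.0667,0,0],[-0.0667,0.0667,0,0]],
  ],
  quiet=true,
)

```text
ok
```

creep_tool(
  plan=[
    [[-0.0667,0.0667,0,0],[-0.0667,0.0667,0,0],[-0.05,0.0333,0,0.0043],[0,0,0,0]],
  ],
)

```text
time: 2.98
tool_pos: [0.6694, 0.0819, 0.2306]
tcp_rot: [2.359, 2.074, -0.001]
wrist_force: [-1.5, 0.1, -0.2]
width: 1.004
grip_force: 0.0
```

```bash
python3 go.py .6843 .0602 .1033 -.125
```

```text
t 2.975 tool d [-0.0196  0.0176  0.1273] turn -0.0033914390060919564 | pos [0.6694 0.0819 0.2306] toolx [ 0.128   0.9918 -0.0007] tooly [ 0.9918 -0.128  -0.0005]
```

To row units: 0.04 m is 0.0667, -0.02 m is -0.0333.

creep_tool(
  plan=[
    [[-0.0333,0.03,0,0],[0,0,0,0],[0,0,0.0667,0],[0,0,0.0667,0],[0,0,0.05,0]],
  ],
)

```text
time: 3.6
tool_pos: [0.6826, 0.0636, 0.1194]
tcp_rot: [-2.354, -2.078, 0.002]
wrist_force: [-0.2, -0.9, 0.0]
width: 1.001
grip_force: 0.0
```

creep_tool(
  plan=[
    [[0,0,0.0367,0],[0,0,0,0]],
  ],
  quiet=true,
)

```text
ok
```

```bash
python3 go.py .6843 .0602 .098 -.125; python3 -c "
from h import *
cv2.imwrite('pics/s1.png',camrig.read_camera('side')[:,:,::-1])"
```

```text
t 3.85 tool d [-0.0026  0.0026 -0.001 ] turn 0.00026557255493124543 | pos [0.6821 0.0631 0.097 ] toolx [ 0.1244  0.9922 -0.0007] tooly [ 0.9922 -0.1244 -0.0043]
```

View pics/s1.png

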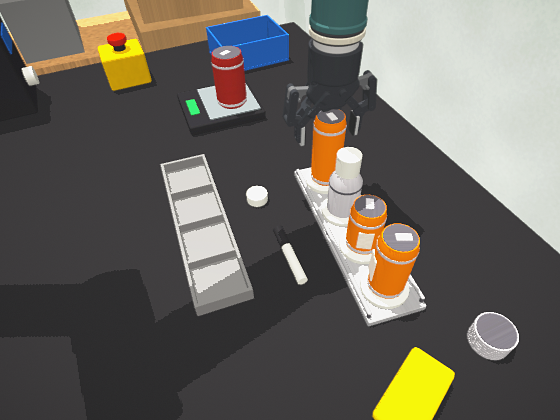

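The fingers straddle the tall can at (330,125), one on each side, and nothing else is touched. I nudge 2.6 mm and grip.

To row units: -0.0026 m is -0.0043.

creep_tool(
  plan=[
    [[-0.0043,0.0043,0,0],[0,0,0,0]],
  ],
  quiet=true,
)

```text
ok
```

creep_tool(
  plan=[
    [[0,0,0,0],[0,0,0,0],[0,0,0,0],[0,0,0,0],[0,0,0,0]],
  ],
  finger_gap=0.0,
  squeeze=60,
)

```text
time: 4.78
tool_pos: [0.686, 0.0598, 0.1001]
tcp_rot: [-2.356, -2.078, 0.0]
wrist_force: [-2.3, 0.1, 5.1]
width: 0.605
grip_force: 62.5
```

creep_tool(
  plan=[
    [[0,0,0,0],[0,0,-0.0333,0],[0,0,-0.0667,0],[0,0,-0.0667,0],[0,0,0,0]],
  ],
)

```text
time: 5.4
tool_pos: [0.6895, 0.0599, 0.2051]
tcp_rot: [2.352, 2.073, 0.012]
wrist_force: [0.5, 0.6, -2.7]
width: 0.608
grip_force: 63.4
```

```bash
python3 go.py .4363 -.0616 .198 -.0768
```

```text
t 5.4 tool d [-0.1522 -0.236   0.0045] turn -0.04879850806550111 | pos [0.6895 0.0599 0.2051] toolx [0.1253 0.9921 0.0017] tooly [ 0.9921 -0.1253  0.0099]
```

To row units: -0.047 m is -0.0783, -0.03 m is -0.05, -0.01 rad is -0.005.

creep_tool(
  plan=[
    [[-0.02,-0.0333,0,-0.005],[-0.05,-0.0783,0,-0.005],[-0.05,-0.0783,0,-0.005],[-0.05,-0.0783,0,-0.005],[-0.05,-0.0783,0,-0.005]],
  ],
  quiet=true,
)

```text
ok
```

creep_tool(
  plan=[
    [[-0.0333,-0.0467,0,0],[0,0,0,0],[0,0,0,0]],
  ],
)

```text
time: 6.4
tool_pos: [0.4363, -0.0679, 0.1987]
tcp_rot: [-2.304, -2.135, -0.0]
wrist_force: [1.1, 0.7, -2.6]
width: 0.603
grip_force: 63.9
```

```bash
python3 go.py .4363 -.0616 .11 -.0768
```

```text
t 6.4 tool d [ 0.0062 -0.0005  0.0887] turn 0.0006790261470848019 | pos [ 0.4363 -0.0679  0.1987] toolx [0.076  0.9971 0.0004] tooly [ 0.9971 -0.076  -0.0001]
```

To row units: 0.03 m is 0.05, 0.025 m is 0.0417.

creep_tool(
  plan=[
    [[0.01,0,0,0],[0,0,0.05,0],[0,0,0.05,0],[0,0,0.0417,0],[0,0,0,0]],
  ],
)

```text
time: 7.02
tool_pos: [0.4351, -0.0608, 0.112]
tcp_rot: [-2.299, -2.134, 0.005]
wrist_force: [-0.9, -0.2, -2.4]
width: 0.609
grip_force: 63.8
```

```bash
python3 go.py .4363 -.0616 .086 -.0768; python3 -c "
from h import *
cv2.imwrite('pics/s2.png',camrig.read_camera('side')[:,:,::-1])"
```

```text
t 7.025 tool d [-0.0007  0.0014  0.0259] turn 0.002401252208225846 | pos [ 0.4351 -0.0608  0.112 ] toolx [0.0743 0.9972 0.0009] tooly [ 0.9972 -0.0743 -0.0057]
```

View pics/s2.png

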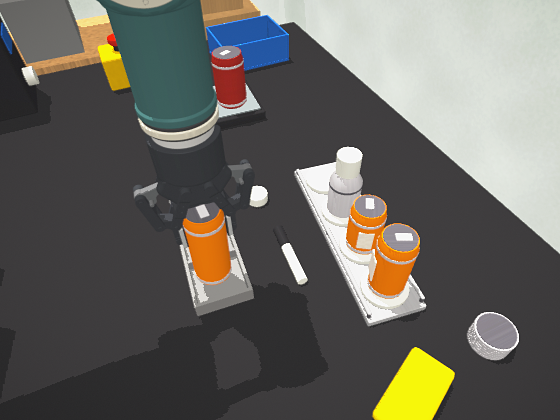

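The tall can hangs upright over the rightmost pocket, base near (212,278). The rail's left puck is empty.

To row units: 0.012 m is 0.02, 0.01 m is 0.0167.

creep_tool(
  plan=[
    [[0,0.0017,0.02,0],[0,0,0.0167,0],[0,0,0.005,0],[0,0,0,0],[0,0,0,0]],
  ],
)

```text
time: 7.7
tool_pos: [0.438, -0.0622, 0.0896]
tcp_rot: [2.304, 2.135, 0.001]
wrist_force: [0.1, 0.9, -2.6]
width: 0.607
grip_force: 63.9
```

```bash
python3 go.py .4363 -.0616 .086 -.0768
```

```text
t 7.7 tool d [ 0.0005 -0.0017  0.0036] turn 0.0010832099030052972 | pos [ 0.438  -0.0622  0.0896] toolx [ 0.0756  0.9971 -0.0001] tooly [ 0.9971 -0.0756  0.0007]
```

To row units: 0.003 m is 0.005, 0.001 m is 0.0017.

creep_tool(
  plan=[
    [[0,0,0.005,0],[0,0,0.0017,0],[0,0,0.0017,0],[0,0,0,0]],
  ],
)

```text
time: 8.2
tool_pos: [0.4377, -0.0622, 0.0851]
tcp_rot: [-2.304, -2.136, 0.0]
wrist_force: [-2.4, -0.4, 4.1]
width: 0.611
grip_force: 64.8
```

creep_tool(
  plan=[
    [[0,0,0,0],[0,0,0,0],[0,0,0,0],[0,0,0,0]],
  ],
  finger_gap=1.0,
)

```text
time: 8.7
tool_pos: [0.4377, -0.0621, 0.0843]
tcp_rot: [2.304, 2.136, 0.0]
wrist_force: [0.4, -0.3, -0.4]
width: 1.001
grip_force: 0.0
```

```bash
python3 go.py .4363 -.0616 .23 -.0768
```

```text
t 8.7 tool d [ 0.0004 -0.0015 -0.1457] turn 0.0012057135981082823 | pos [ 0.4377 -0.0621  0.0843] toolx [ 0.0755  0.9971 -0.    ] tooly [ 0.9971 -0.0755  0.0001]
```

To row units: -0.05 m is -0.0833, -0.03 m is -0.05, 0.012 rad is 0.006.

creep_tool(
  plan=[
    [[0,0,-0.05,0],[0,0,-0.0833,0],[0,0,-0.0833,0],[0.0083,0.0833,0,0.006],[0.02,0.0833,0,0.006]],
  ],
  quiet=true,
)

```text
ok
```

creep_tool(
  plan=[
    [[0.02,0.0833,0,0.006],[0.02,0.0833,0,0.006],[0,0.0583,0,0],[0,0,0,0],[0,0,0,0]],
  ],
  quiet=true,
)

```text
ok
```

```bash
python3 go.py .6743 -.0192 .102 -.125
```

```text
t 9.95 tool d [ 0.0248 -0.0033  0.1115] turn 0.0013505000084684665 | pos [ 0.6747 -0.0443  0.2135] toolx [ 0.1233  0.9924 -0.    ] tooly [ 0.9924 -0.1233 -0.0018]
```

To row units: 0.04 m is 0.0667, 0.03 m is 0.05.

creep_tool(
  plan=[
    [[0.0417,-0.005,0,0],[0,0,0.0333,0],[0,0,0.0667,0],[0,0,0.05,0],[0,0,0.0333,0]],
  ],
  quiet=true,
)

```text
ok
```

creep_tool(
  plan=[
    [[0,0,0,0],[0,0,0,0]],
  ],
)

```text
time: 10.82
tool_pos: [0.6764, -0.0192, 0.1055]
tcp_rot: [2.353, 2.079, 0.002]
wrist_force: [-0.3, -0.5, 0.2]
width: 0.999
grip_force: 0.0
```

```bash
python3 go.py .6743 -.0192 .102 -.125
```

```text
t 10.825 tool d [-0.0003 -0.0021  0.0035] turn 0.0014780595240781597 | pos [ 0.6764 -0.0192  0.1055] toolx [0.1232 0.9924 0.    ] tooly [ 0.9924 -0.1232  0.0019]
```

To row units: -0.002 m is -0.0033.

creep_tool(
  plan=[
    [[0,-0.0033,0.0033,0],[0,0,0,0]],
  ],
  quiet=true,
)

```text
ok
```

creep_tool(
  plan=[
    [[0,0,0,0],[0,0,0,0],[0,0,0,0],[0,0,0,0],[0,0,0,0]],
  ],
  finger_gap=0.0,
  squeeze=60,
)

```text
time: 11.7
tool_pos: [0.6739, -0.0189, 0.1026]
tcp_rot: [2.354, 2.08, 0.001]
wrist_force: [-0.1, -0.2, 1.9]
width: 0.433
grip_force: 60.2
```

creep_tool(
  plan=[
    [[0,0,0,0],[0,0,0,0],[0,0,-0.0167,0],[0,0,-0.0167,0],[0,0,0,0]],
  ],
)

```text
time: 12.32
tool_pos: [0.6745, -0.019, 0.1237]
tcp_rot: [2.353, 2.079, 0.003]
wrist_force: [-0.6, -0.4, -1.8]
width: 0.433
grip_force: 60.1
```

```bash
python3 go.py .4424 .0181 .205 -.0768;  python3 -c "
from h import *
cv2.imwrite('pics/s3.png',camrig.read_camera('side')[:,:,::-1])"
```

```text
t 12.325 tool d [ 0.0082 -0.2347 -0.0818] turn -0.04683402330354068 | pos [ 0.6745 -0.019   0.1237] toolx [0.1233 0.9924 0.0001] tooly [ 0.9924 -0.1233  0.0024]
```

View pics/s3.png

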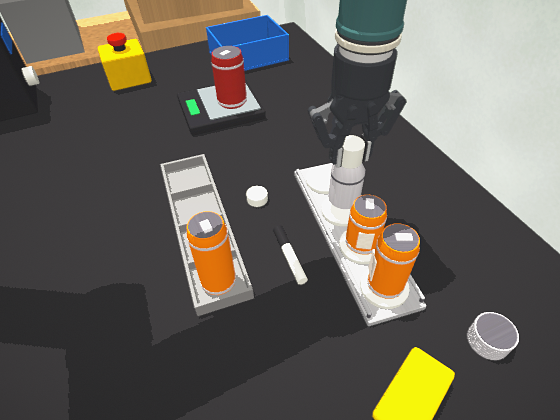

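The tall can stands in the rightmost pocket at (214,265). The flask, at (347,180), is lifted by its cap and clear of its puck. It goes to the second pocket from the right.

To row units: -0.05 m is -0.0833, -0.04 m is -0.0667, -0.01 rad is -0.005.

creep_tool(
  plan=[
    [[0,0,-0.0667,0],[0,0,-0.0667,0],[0,-0.05,0,-0.005],[0.0033,-0.0833,0,-0.005],[0.0033,-0.0833,0,-0.005]],
  ],
  quiet=true,
)

```text
ok
```

creep_tool(
  plan=[
    [[0.0033,-0.0833,0,-0.005],[0.0033,-0.0667,0,-0.0035],[0,-0.025,0,0],[0,0,0,0],[0,0,0,0]],
  ],
)

```text
time: 13.62
tool_pos: [0.4421, 0.0126, 0.2028]
tcp_rot: [2.304, 2.134, 0.002]
wrist_force: [-0.0, 0.6, -0.5]
width: 0.43
grip_force: 60.5
```

```bash
python3 go.py .4424 .0181 .113 -.0768
```

```text
t 13.625 tool d [ 0.0055 -0.0003  0.0898] turn -1.0884225146459703e-05 | pos [0.4421 0.0126 0.2028] toolx [0.0767 0.9971 0.    ] tooly [ 0.9971 -0.0767  0.0017]
```

To row units: 0.03 m is 0.05, 0.025 m is 0.0417.

creep_tool(
  plan=[
    [[0.0092,0,0,0],[0,0,0.05,0],[0,0,0.05,0],[0,0,0.0417,0],[0,0,0.0167,0]],
  ],
  quiet=true,
)

```text
ok
```

creep_tool(
  plan=[
    [[0,0,0.0133,0],[0,0,0.01,0],[0,0,0,0],[0,0,0,0]],
  ],
)

```text
time: 14.75
tool_pos: [0.4416, 0.0182, 0.0939]
tcp_rot: [2.304, 2.134, 0.001]
wrist_force: [0.6, 0.2, -1.3]
width: 0.43
grip_force: 60.6
```

```bash
python3 go.py .4424 .0181 .0876 -.0768
```

```text
t 14.75 tool d [-0.0001  0.0008  0.0063] turn 0.00013940531206559081 | pos [0.4416 0.0182 0.0939] toolx [0.0766 0.9971 0.0001] tooly [ 0.9971 -0.0766  0.0012]
```

To row units: 0.004 m is 0.0067, 0.002 m is 0.0033.

creep_tool(
  plan=[
    [[0,0,0.0067,0],[0,0,0.0033,0],[0,0,0.0017,0],[0,0,0,0]],
  ],
)

```text
time: 15.25
tool_pos: [0.4412, 0.0182, 0.0875]
tcp_rot: [-2.305, -2.135, 0.0]
wrist_force: [-3.6, 0.1, 8.5]
width: 0.432
grip_force: 61.7
```

creep_tool(
  plan=[
    [[0,0,0,0],[0,0,0,0],[0,0,0,0],[0,0,0,0]],
  ],
  finger_gap=1.0,
)

```text
time: 15.75
tool_pos: [0.4409, 0.0183, 0.0861]
tcp_rot: [-2.305, -2.135, 0.0]
wrist_force: [-0.2, 0.6, -0.7]
width: 0.997
grip_force: 0.0
```

```bash
python3 go.py .6643 -.0986 .205 -.125
```

```text
t 15.75 tool d [-0.0994  0.2316 -0.1189] turn 0.048445394395762384 | pos [0.4409 0.0183 0.0861] toolx [ 0.0765  0.9971 -0.    ] tooly [ 0.9971 -0.0765 -0.0003]
```

To row units: -0.05 m is -0.0833, -0.023 m is -0.0383, 0.012 rad is 0.006.

creep_tool(
  plan=[
    [[0,0,-0.05,0],[0,0,-0.0833,0],[0,0,-0.0667,0],[-0.03,0.0833,0,0.006],[-0.0383,0.0833,0,0.006]],
  ],
  quiet=true,
)

```text
ok
```

creep_tool(
  plan=[
    [[-0.0383,0.0833,0,0.006],[-0.0383,0.0833,0,0.006],[-0.0367,0.05,0,0],[0,0,0,0],[0,0,0,0]],
  ],
  quiet=true,
)

```text
ok
```

```bash
python3 go.py .6643 -.0986 .053 -.125
```

```text
t 17.0 tool d [0.0144 0.0047 0.1525] turn 0.00014705144672619297 | pos [ 0.6581 -0.1124  0.2055] toolx [0.1245 0.9922 0.0005] tooly [ 0.9922 -0.1245 -0.0018]
```

To row units: 0.04 m is 0.0667, 0.03 m is 0.05.

creep_tool(
  plan=[
    [[0.024,0.0078,0,0],[0,0,0.05,0],[0,0,0.0667,0],[0,0,0.0667,0],[0,0,0.0333,0]],
  ],
  quiet=true,
)

```text
ok
```

creep_tool(
  plan=[
    [[0,0,0.0233,0],[0,0,0,0],[0,0,0,0]],
  ],
)

```text
time: 18.0
tool_pos: [0.6666, -0.0992, 0.064]
tcp_rot: [2.354, 2.077, 0.003]
wrist_force: [0.8, -0.3, 0.8]
width: 1.001
grip_force: 0.0
```

```bash
python3 go.py .6643 -.0986 .053 -.125
```

```text
t 18.0 tool d [ 0.0003 -0.0024  0.011 ] turn 0.00041041565376602474 | pos [ 0.6666 -0.0992  0.064 ] toolx [ 0.1243  0.9922 -0.0001] tooly [ 0.9922 -0.1243  0.0028]
```

To row units: 0.011 m is 0.0183, -0.002 m is -0.0033.

creep_tool(
  plan=[
    [[0,-0.0033,0.0183,0],[0,0,0,0]],
  ],
  quiet=true,
)

```text
ok
```

creep_tool(
  plan=[
    [[0,0,0,0],[0,0,0,0],[0,0,0,0],[0,0,0,0],[0,0,0,0]],
  ],
  finger_gap=0.0,
  squeeze=60,
)

```text
time: 18.88
tool_pos: [0.6638, -0.099, 0.0518]
tcp_rot: [2.355, 2.078, 0.001]
wrist_force: [-0.0, -0.2, 3.8]
width: 0.609
grip_force: 62.9
```

creep_tool(
  plan=[
    [[0,0,-0.0333,0],[0,0,-0.0667,0],[0,0,-0.0667,0],[0,0,0,0],[0,0,0,0]],
  ],
)

```text
time: 19.5
tool_pos: [0.6627, -0.0987, 0.1509]
tcp_rot: [-2.355, -2.078, 0.001]
wrist_force: [0.3, -0.0, -2.1]
width: 0.608
grip_force: 63.0
```

```bash
python3 go.py .4486 .0979 .205 -.0768
```

```text
t 19.5 tool d [ 0.1685 -0.2369 -0.0539] turn -0.04775704806568021 | pos [ 0.6627 -0.0987  0.1509] toolx [0.1242 0.9923 0.    ] tooly [ 0.9923 -0.1242 -0.0009]
```

To row units: -0.05 m is -0.0833, -0.04 m is -0.0667, -0.01 rad is -0.005.

creep_tool(
  plan=[
    [[0,0,-0.0667,0],[0,0,-0.0333,0],[0.0333,-0.05,0,-0.005],[0.0583,-0.0833,0,-0.005],[0.0583,-0.0833,0,-0.005]],
  ],
  quiet=true,
)

```text
ok
```

creep_tool(
  plan=[
    [[0.0583,-0.0833,0,-0.005],[0.05,-0.075,0,-0.004],[0.0083,-0.0167,0,0],[0,0,0,0],[0,0,0,0]],
  ],
)

```text
time: 20.75
tool_pos: [0.447, 0.0837, 0.2113]
tcp_rot: [2.305, 2.133, 0.0]
wrist_force: [-0.4, -0.8, -1.2]
width: 0.608
grip_force: 63.4
```

```bash
python3 go.py .4486 .0979 .0368 -.0768
```

```text
t 20.75 tool d [0.0144 0.0004 0.1745] turn -0.0005020166673218585 | pos [0.447  0.0837 0.2113] toolx [ 0.0772  0.997  -0.0003] tooly [ 0.997  -0.0772  0.0006]
```

To row units: 0.045 m is 0.075, 0.03 m is 0.05.

creep_tool(
  plan=[
    [[0.024,0,0,0],[0,0,0.05,0],[0,0,0.075,0],[0,0,0.075,0],[0,0,0.05,0]],
  ],
  quiet=true,
)

```text
ok
```

creep_tool(
  plan=[
    [[0,0,0.02,0],[0,0,0.0083,0],[0,0,0,0],[0,0,0,0]],
  ],
)

```text
time: 21.88
tool_pos: [0.4484, 0.0989, 0.0456]
tcp_rot: [2.304, 2.134, 0.004]
wrist_force: [0.0, 0.6, -1.7]
width: 0.61
grip_force: 63.5
```

```bash
python3 go.py .4486 .0979 .0368 -.0768
```

```text
t 21.875 tool d [-0.001   0.0003  0.0088] turn 0.0001140997929288956 | pos [0.4484 0.0989 0.0456] toolx [0.0766 0.9971 0.0007] tooly [ 0.9971 -0.0766  0.0026]
```

To row units: 0.005 m is 0.0083, 0.003 m is 0.005.

creep_tool(
  plan=[
    [[-0.0017,0,0.0083,0],[0,0,0.005,0],[0,0,0.0017,0],[0,0,0.0008,0],[0,0,0,0]],
  ],
)

```text
time: 22.5
tool_pos: [0.4473, 0.0976, 0.0368]
tcp_rot: [-2.305, -2.135, 0.0]
wrist_force: [-7.9, -1.2, 16.3]
width: 0.61
grip_force: 65.1
```

creep_tool(
  plan=[
    [[0,0,0,0],[0,0,0,0],[0,0,0,0],[0,0,0,0]],
  ],
  finger_gap=1.0,
)

```text
time: 23.0
tool_pos: [0.4468, 0.0976, 0.0346]
tcp_rot: [-2.305, -2.135, 0.0]
wrist_force: [0.1, -0.6, 0.3]
width: 1.0
grip_force: 0.0
```

```bash
python3 go.py .6543 -.178 .205 -.125
```

```text
t 23.0 tool d [-0.2589  0.2279 -0.1705] turn 0.04842498347563544 | pos [0.4468 0.0976 0.0346] toolx [ 0.0765  0.9971 -0.0001] tooly [ 0.9971 -0.0765 -0.0003]
```

To row units: -0.05 m is -0.0833, -0.04 m is -0.0667, 0.012 rad is 0.006.

creep_tool(
  plan=[
    [[0,0,-0.05,0],[0,0,-0.0833,0],[0,0,-0.0833,0],[0,0,-0.0667,0],[-0.0333,0.03,0,0.006]],
  ],
  quiet=true,
)

```text
ok
```

creep_tool(
  plan=[
    [[-0.0667,0.0633,0,0.006],[-0.0667,0.0633,0,0.006],[-0.0667,0.0633,0,0.006],[-0.0667,0.0633,0,0],[-0.0667,0.06,0,0]],
  ],
  quiet=true,
)

```text
ok
```

creep_tool(
  plan=[
    [[-0.05,0.0417,0,0],[0,0,0,0],[0,0,0,0]],
  ],
)

```text
time: 24.62
tool_pos: [0.6487, -0.1755, 0.204]
tcp_rot: [-2.354, -2.077, 0.001]
wrist_force: [-0.2, 0.4, 0.3]
width: 0.995
grip_force: 0.0
```

```bash
python3 go.py .6543 -.178 .077 -.125
```

```text
t 24.625 tool d [-0.0019  0.0061  0.127 ] turn 7.044333114464285e-07 | pos [ 0.6487 -0.1755  0.204 ] toolx [0.1247 0.9922 0.0008] tooly [ 0.9922 -0.1247 -0.0017]
```

To row units: 0.04 m is 0.0667, 0.035 m is 0.0583.

creep_tool(
  plan=[
    [[-0.0033,0.0083,0,0],[0,0,0.05,0],[0,0,0.0667,0],[0,0,0.0583,0],[0,0,0.03,0]],
  ],
  quiet=true,
)

```text
ok
```

creep_tool(
  plan=[
    [[0,0,0,0],[0,0,0,0]],
  ],
)

```text
time: 25.5
tool_pos: [0.6554, -0.1787, 0.0837]
tcp_rot: [2.353, 2.078, 0.002]
wrist_force: [0.1, -0.4, -0.3]
width: 1.0
grip_force: 0.0
```

```bash
python3 go.py .6543 -.178 .077 -.125
```

```text
t 25.5 tool d [ 0.0006 -0.0012  0.0067] turn 0.0007702377000062821 | pos [ 0.6554 -0.1787  0.0837] toolx [ 0.1239  0.9923 -0.0005] tooly [ 0.9923 -0.1239  0.0029]
```

To row units: 0.006 m is 0.01, -0.001 m is -0.0017.

creep_tool(
  plan=[
    [[0,-0.0017,0.01,0],[0,0,0,0]],
  ],
  quiet=true,
)

```text
ok
```

creep_tool(
  plan=[
    [[0,0,0,0],[0,0,0,0],[0,0,0,0],[0,0,0,0],[0,0,0,0]],
  ],
  finger_gap=0.0,
  squeeze=60,
)

```text
time: 26.38
tool_pos: [0.6534, -0.1786, 0.0764]
tcp_rot: [2.355, 2.078, 0.001]
wrist_force: [-0.8, -0.1, 4.2]
width: 0.605
grip_force: 63.1
```

creep_tool(
  plan=[
    [[0,0,-0.0333,0],[0,0,-0.0833,0],[0,0,-0.0833,0],[0,0,-0.0667,0],[0,0,0,0]],
  ],
)

```text
time: 27.0
tool_pos: [0.6556, -0.1792, 0.2417]
tcp_rot: [2.349, 2.074, 0.008]
wrist_force: [1.1, 0.0, -1.3]
width: 0.61
grip_force: 63.4
```

```bash
python3 go.py .4547 .1776 .235 -.0768
```

```text
t 27.0 tool d [ 0.3291 -0.2437  0.0039] turn -0.047717740222382246 | pos [ 0.6556 -0.1792  0.2417] toolx [ 0.1242  0.9923 -0.0016] tooly [ 0.9922 -0.1242  0.0093]
```

To row units: 0.045 m is 0.075, -0.034 m is -0.0567, -0.01 rad is -0.005.

creep_tool(
  plan=[
    [[0.0333,-0.0233,0,-0.004],[0.075,-0.0567,0,-0.005],[0.075,-0.0567,0,-0.005],[0.075,-0.0567,0,-0.005],[0.075,-0.0567,0,-0.005]],
  ],
  quiet=true,
)

```text
ok
```

creep_tool(
  plan=[
    [[0.075,-0.0567,0,0],[0.075,-0.0567,0,0],[0.05,-0.0333,0,0],[0,0,0,0],[0,0,0,0]],
  ],
)

```text
time: 28.25
tool_pos: [0.4454, 0.1619, 0.2345]
tcp_rot: [-2.304, -2.135, 0.003]
wrist_force: [0.0, 0.9, -2.0]
width: 0.604
grip_force: 63.5
```

```bash
python3 go.py .4547 .1776 .0614 -.0768
```

```text
t 28.25 tool d [0.0166 0.0084 0.1731] turn 0.0008777572427450808 | pos [0.4454 0.1619 0.2345] toolx [ 0.0758  0.9971 -0.0014] tooly [ 0.9971 -0.0758 -0.0017]
```

To row units: 0.045 m is 0.075, 0.03 m is 0.05.

creep_tool(
  plan=[
    [[0.0272,0.014,0,0],[0,0,0.05,0],[0,0,0.075,0],[0,0,0.075,0],[0,0,0.05,0]],
  ],
  quiet=true,
)

```text
ok
```

creep_tool(
  plan=[
    [[0,0,0.02,0],[0,0,0.0067,0],[0,0,0,0],[0,0,0,0]],
  ],
)

```text
time: 29.38
tool_pos: [0.457, 0.1784, 0.0713]
tcp_rot: [2.304, 2.134, 0.004]
wrist_force: [0.2, -0.0, -1.6]
width: 0.607
grip_force: 63.5
```

```bash
python3 go.py .4547 .1776 .0614 -.0768
```

```text
t 29.375 tool d [-0.001  -0.0023  0.0099] turn 0.0001007013613254365 | pos [0.457  0.1784 0.0713] toolx [0.0766 0.9971 0.0011] tooly [ 0.9971 -0.0766  0.0027]
```

To row units: 0.005 m is 0.0083, 0.003 m is 0.005.

creep_tool(
  plan=[
    [[0,-0.0033,0.0083,0],[0,0,0.005,0],[0,0,0.0017,0],[0,0,0.0017,0],[0,0,0,0]],
  ],
)

```text
time: 30.0
tool_pos: [0.4535, 0.1782, 0.0613]
tcp_rot: [-2.304, -2.134, 0.001]
wrist_force: [-4.8, -1.7, 12.0]
width: 0.607
grip_force: 64.8
```

creep_tool(
  plan=[
    [[0,0,0,0],[0,0,0,0],[0,0,0,0],[0,0,0,0]],
  ],
  finger_gap=1.0,
)

```text
time: 30.5
tool_pos: [0.4536, 0.1781, 0.0596]
tcp_rot: [-2.305, -2.135, 0.0]
wrist_force: [1.7, 0.1, 0.4]
width: 1.004
grip_force: 0.0
```

creep_tool(
  plan=[
    [[0,0,-0.05,0],[0,0,-0.0833,0],[0,0,-0.0833,0],[0,0,-0.05,0],[0.0833,0,0,0]],
  ],
)

```text
time: 31.12
tool_pos: [0.4601, 0.2274, 0.2238]
tcp_rot: [2.307, 2.128, 0.01]
wrist_force: [0.8, -0.2, -0.0]
width: 0.994
grip_force: 0.0
```

creep_tool(
  plan=[
    [[0.1,0,0,0],[0.1,0,0,0],[0.1,0,0,0],[0.1,0,0,0],[0,0,0,0]],
  ],
)

```text
time: 31.75
tool_pos: [0.4752, 0.471, 0.2184]
tcp_rot: [-2.3, -2.139, 0.001]
wrist_force: [0.0, -0.5, -0.4]
width: 0.999
grip_force: 0.0
```

```bash
python3 - <<'E'
from h import *
o=[]
for n,(x0,y0,w,h) in dict(top=(110,200,240,120),side=(120,70,320,240)).items():
    im=camrig.read_camera(n)[:,:,::-1].copy();cv2.imwrite(f"pics/{n}9.png",im)
    s=3 if n=="top" else 2.5
    im=cv2.resize(im[y0:y0+h,x0:x0+w],None,fx=s,fy=s,interpolation=cv2.INTER_CUBIC)
    for (x,y),z,r in zip([(.4547,.1776),(.4486,.0979),(.4424,.0181),(.4363,-.0616)],[.115,.091,.123,.139],[.0245,.0245,.019,.0245]):
        for Q in (circ((x,y,z),r),circ((x,y,.005),.0265)):
            cv2.polylines(im,[np.int32((proj(Q,n)-[x0,y0]+.5)*s)],True,(255,0,255) ,1)
    cv2.imwrite(f"pics/fin_{n}.png",im)
E
```

```text
(no output)
```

View pics/fin_top.png

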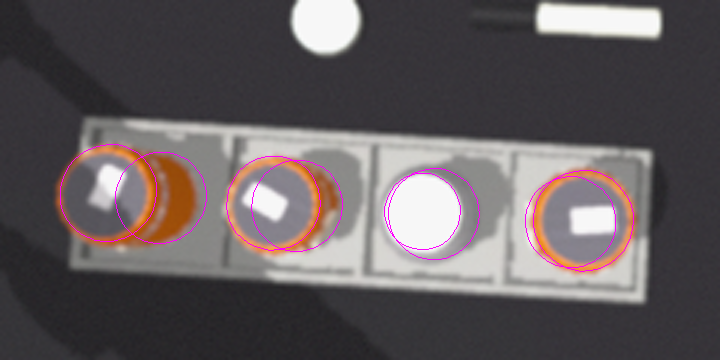

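View pics/fin_side.png

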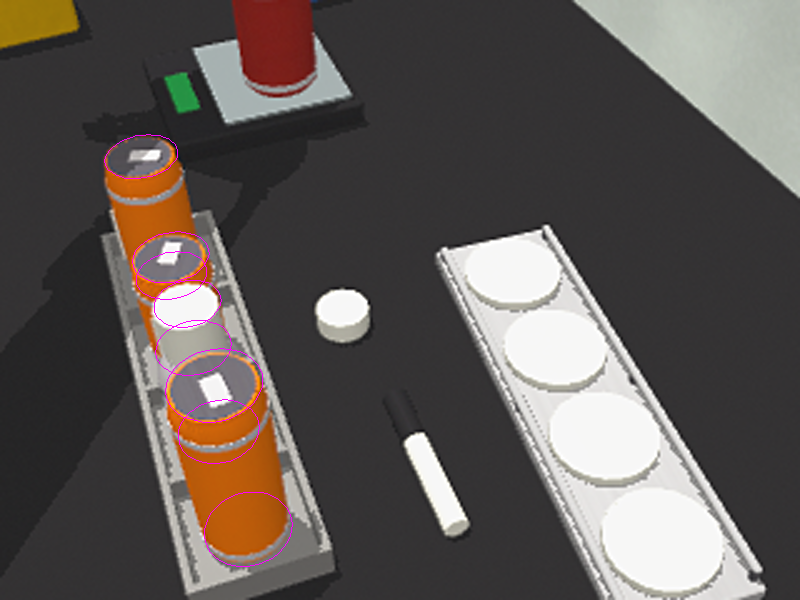

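All four tops match their predicted positions within 2–3 mm in both views, everything is upright, and the arm is clear. I'm handing the job in.

creep_tool(
  plan=[
    [[0,0,0,0],[0,0,0,0],[0,0,0,0]],
  ],
)

```text
time: 32.22
tool_pos: [0.4761, 0.4663, 0.2203]
tcp_rot: [2.306, 2.133, 0.001]
wrist_force: [-0.0, -0.1, 0.6]
width: 1.001
grip_force: 0.0
```

```bash
python3 -c "
from workcell import bot, camrig, status
print(bot.finish_job())"
```

```text
the job is handed in; nothing more can be done
None
```

All four containers stand upright and released in the rack in reverse order (left to right: medium can, mini can, flask, tall can), within 2–3 mm of pocket centre in the final pictures; I handed the job in at 32 s, and it returned no verdict.

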